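# Nest the serving pans with their handles fanned

## Task

Tidy the three enamelled snack pans into one nest: stand the white medium pan inside the big blue one and the little red pan inside the white one, each sitting level on the bottom of the pan below, and leave the blue pan where it stands. Fan the three handles like a hand of cards, with at least 3 cm of clear space between the ends of any two, but all three within a third of a turn. Set the pans down rather than dropping them, and do not disturb the tumblers or the matchbox.

Things in the scene. Friction and masses are not known exactly. Their poses are not given: they have to be found in the camera images.
- large_pan: big pan, blue enamel, open, loose, about 0.4 kg: outside radius 58 at rim, 50 at foot, 40 high, wall 3, floor 4 mm. Origin: centre of underside, z up. Straight level wooden handle, 14 mm wide, 16 tall, along its own -x from the rim to 135 mm from the axis, 35 to 51 mm above the underside. A pan whose handle lies over this one's handle cannot seat
- medium_pan: medium pan, white enamel, open, loose, about 0.2 kg: outside radius 50 at rim, 42 at foot, 45 high, wall 3, floor 4 mm. Origin: centre of underside, z up. Straight level wooden handle, 14 mm wide, 16 tall, along its own -x from the rim to 135 mm from the axis, 40 to 56 mm above the underside. Seated: underside 4 mm above the blue pan's underside, about 5 mm play all round
- small_pan: small pan, red enamel, open, loose, about 0.14 kg: outside radius 42 at rim, 34 at foot, 50 high, wall 3, floor 4 mm. Origin: centre of underside, z up. Straight level wooden handle, 14 mm wide, 16 tall, along its own -x from the rim to 135 mm from the axis, 45 to 61 mm above the underside. Seated: underside 4 mm above the white pan's underside, about 5 mm play all round
- large_pan_tip (a point): middle of the far end of the large pan's handle, 135 mm from the pan's axis, 43 mm above its underside
- medium_pan_tip (a point): middle of the far end of the medium pan's handle, 135 mm from the pan's axis, 48 mm above its underside
- small_pan_tip (a point): middle of the far end of the small pan's handle, 135 mm from the pan's axis, 53 mm above its underside
- tumbler_a: clear crystal tumbler, loose bystander, 82 mm wide at the rim, 94 mm high; origin at the centre of its underside
- tumbler_b: second clear crystal tumbler, loose bystander, same size; origin at the centre of its underside
- matchbox: red matchbox lying flat, loose bystander, 37x54x16 mm; origin at the centre of its underside
There are look-alikes about, which are no part of the job. Of the things that look like the small_pan, the larger one is meant. Of the things that look like the medium_pan, the larger one is meant.

How it is judged:
At the end, for the whole second after the job is handed in: White pan seated on the blue pan's floor, red on the white's (underside 4 mm +-3.5 above the one below, axes within 12 mm, tilt < 0.06 rad); blue within 4 cm of its start; all at rest. Ends of any two handles 40 to 243 mm apart, centre to centre, and two of the three gaps under 222 mm: one fan (z of medium_pan in the frame of large_pan between 0.001 and 0.0075 m and horizontal distance between medium_pan and large_pan below 0.012 m and z of small_pan in the frame of medium_pan between 0.001 and 0.0075 m and horizontal distance between small_pan and medium_pan below 0.012 m and angle between each of large_pan, medium_pan, small_pan's own z axis and vertical below 0.06 rad and height (world z) of large_pan below 0.004 m and distance of large_pan from where it was at the start of the episode below 0.04 m and horizontal distance between large_pan_tip and medium_pan_tip between 0.04 and 0.243 m and horizontal distance between large_pan_tip and small_pan_tip between 0.04 and 0.243 m and horizontal distance between medium_pan_tip and small_pan_tip between 0.04 and 0.243 m and linear speed of each of large_pan, medium_pan, small_pan below 0.02 m/s and ((horizontal distance between large_pan_tip and medium_pan_tip below 0.222 m and horizontal distance between large_pan_tip and small_pan_tip below 0.222 m) or (horizontal distance between large_pan_tip and medium_pan_tip below 0.222 m and horizontal distance between medium_pan_tip and small_pan_tip below 0.222 m) or horizontal distance between each of large_pan_tip, medium_pan_tip and small_pan_tip below 0.222 m)); the robot touches nothing.
It fails at once if a tumbler or the matchbox moved by more than 2 cm, or a tumbler tipped (distance of any of tumbler_a, tumbler_b, matchbox from where it was at the start of the episode above 0.02 m or angle between any of tumbler_a, tumbler_b's own z axis and vertical above 0.4 rad).
It fails at once if the medium or small pan let fall (moving faster than 0.6 m/s while out of the fingers: a drop of about 2 cm) ((linear speed of medium_pan above 0.6 m/s and contact force between each of the fingers, small_pan and medium_pan below 0.01 N) or (linear speed of small_pan above 0.6 m/s and contact force between the fingers and small_pan below 0.01 N and contact force between small_pan and medium_pan below 0.01 N)).
It also fails if it takes over 61 s, if anything falls off the work surface, if the arm or the gripper's body presses on something with over 40 N, if the wrist force passes 120 N, or if a joint passes its speed limit or range.

## Robot

A 6-joint arm with a two-finger parallel gripper is mounted at the origin on a cart in front of the work surface, level with it; the furniture and walls round the work are solid. World frame = base frame: x ahead of the robot, y to its left, z up, the work surface at z = 0. Lengths are in m, angles in rad, forces in N, time in s.
With the tool pointing down it reaches from about 0.25 to 0.775 m from the base axis. Payload 4 kg.
Tool frame: the origin (TCP) lies between the finger pads; the fingertips stand 14 mm ahead of it and the grasp point (between the pads) lies 5 mm behind it; z points along the fingers, y is the line along which they close (so a half turn about z gives the same grasp; the last joint's range is limited). The gripper opens to 94 mm and grips with 3 to 60 N. Pads are 16 mm wide; open, the fingers measure 119 mm over their backs; the gripper's body (75 mm by 177 mm) begins 78 mm behind the grasp point.
Start: joints at [-1.297, 0.087, 1.371, -0, 1.684, -0.103], TCP at [0.202, -0.511, 0.22] pointing down, gripper open.
Joint ranges: [-3.1, 3.1], [-0.76, 2.03], [0.27, 2.55], [-1.08, 4.22], [0.17, 2.65], [-2.57, 2.57]. Speed limits (rad/s): [2.79, 2.79, 3.14, 3.14, 3.14, 3.14].

## Interface

Orientations are given as [roll, pitch, yaw] about the fixed x, y, z axes, in that order (R = Rz(yaw) Ry(pitch) Rx(roll)).
In Python, from bench import robot, snapshot gives the robot as it stands.
- The arm moves only by the tool carry_out, never from a script. Its argument "motion" is text: rows parted by semicolons, each of 4 numbers parted by spaces: the shift along the tool's x, y, z each as a share of 0.15 m, from -1 to 1, then the turn about the tool's z as a share of 180 degrees, from -1 to 1. A call has exactly 8 rows; each row is the pose to reach, as a shift and turn from the pose commanded when the call began, along the tool's axes at that moment, turning the shorter way round; what a row does not reach only later rows make up. A row lasts 1/10 s, in which the tool goes at most 50 mm and 8.59 degrees, less where a joint would pass 70% of its speed; a pose out of reach is approached as far as the arm can. A call with a number of a shift or a turn outside -1 to 1 is refused whole. A call with a gripper value outside its range is refused whole. "grip" is the opening, from -1 (shut) to 1 (fully open), set as the call begins (left out, the last holds). The fingers move at their own pace and stop on an object; the grip force is fixed at half the most. Time passes only in rows, so rows that repeat a pose let the fingers close, or fill a call up. It gives the time, the measured TCP pose, the force, the opening and the grip force at its end, in the units of the state.
- robot.get_obs(): the state, without advancing time (a new reading comes with each control period).
- snapshot(name): name is "scene" or "side" or "wrist"; returns a dict with "image" (400x640x3 uint8, red, green, blue), "fx", "fy", "cx", "cy" (pixels), "pose" (4x4, takes a point from camera to world coordinates); the wrist camera has in their place "hand_eye" (4x4, takes a point from camera to tool coordinates, whose origin is the TCP and whose axes are the flange's). Camera axes: x right, y up, looking along -z (the intrinsics and any distortion apply to the point x, -y, -z); pixel columns grow to the right and rows downward; lengths in m; the calibration is good to about 2 mm. A picture is of the moment at which its call begins: read the wrist's pose just before it. There is no depth.
- robot.close_job(): hands the job in; it is judged then, once.
The state is a dict: "time": time; "joint_positions": joint angles; "qvel": joint speeds; "joint_torque": joint torques, N m; "tool_pos": TCP position; "ee_rot": TCP orientation; "wrist_force": force on the tool from outside, world axes, zero at the start; "wrist_torque": the same for the moment, N m; "width": finger opening in m; "finger_force": force on a finger pad.
Only numpy, scipy, OpenCV 4.12 (cv2) and the standard library are available. Lean on these libraries where they do the work, as an engineer would, in place of code of your own. Each camera call takes 0.05 s, during which the arm holds its last target. There are 200 camera calls.

## Working session

There is one attempt and no reset: what is moved stays moved. The work goes in short steps, Python scripts to look and compute and a tool call to move; the robot and the scene stay as the last step left them, time stands still between calls to the robot, and variables do not carry over. Pictures are saved under pics/ and viewed, at most 10 in all, crops included, and the job is handed in when it is done.

Besides the shell and the picture viewer there is one more tool, called after "Request:" as name(argument=value, ...) on one line, values as JSON. carry_out: Moves the arm, as the interface text tells. Shift numbers are shares of 0.15 m and turn numbers shares of 180 degrees, none past 1 either way. Its arguments: {"type":"object","properties":{"motion":{"type":"string"},"grip":{"type":"number"}},"required":["motion"]}

```bash
mkdir -p pics
cat > h.py <<'E'
import numpy as np, cv2, pickle
from bench import robot, snapshot
def take(n,fn):
    o=robot.get_obs(); s=snapshot(n); cv2.imwrite(f'pics/{fn}.png',s['image'][:,:,::-1]); s['obs']=o
    pickle.dump(s,open(f'pics/{fn}.pkl','wb')); return s
E
python3 - <<'E'
from h import *
for n in ['scene','side','wrist']:
    s=take(n,n+'0'); print({k:(np.round(v,3).tolist() if k!='image' else '') for k,v in s.items() if k!='obs'})
print(robot.get_obs())
a=[cv2.imread(f'pics/{n}0.png') for n in ['scene','side']]
E
```

```text
{'image': '', 'fx': 519.641, 'fy': 519.641, 'cx': 317.97, 'cy': 205.136, 'pose': [[-0.522, 0.623, -0.583, -0.319], [-0.853, -0.366, 0.372, 0.578], [0.019, 0.691, 0.723, 1.169], [0.0, 0.0, 0.0, 1.0]]}
{'image': '', 'fx': 378.08, 'fy': 378.08, 'cx': 317.299, 'cy': 194.441, 'pose': [[1.0, -0.018, -0.013, 0.558], [-0.001, 0.555, -0.832, -1.135], [0.022, 0.832, 0.555, 0.824], [0.0, 0.0, 0.0, 1.0]]}
{'image': '', 'fx': 291.649, 'fy': 291.649, 'cx': 320.359, 'cy': 202.444, 'hand_eye': [[0.001, 0.972, 0.235, 0.068], [1.0, -0.001, 0.0, 0.0], [0.0, 0.235, -0.972, -0.164], [0.0, 0.0, 0.0, 1.0]]}
{'time': 0.15, 'joint_positions': array([-1.29706460e+00,  8.78208656e-02,  1.37186404e+00, -2.35530321e-06,
        1.68361314e+00, -1.03091249e-01]), 'qvel': array([ 0.00170846, -0.00160913, -0.0046052 ,  0.00076147, -0.00112024,
        0.00059092]), 'joint_torque': array([-8.10720103e-04, -3.40644836e+01, -3.02793396e+01,  7.16397702e-02,
        3.05100752e-02, -1.03253894e-04]), 'tool_pos': array([ 0.20227672, -0.51103651,  0.21857541]), 'ee_rot': array([-3.13989608e+00, -1.73170806e-04,  3.76822565e-01]), 'wrist_force': array([-0.32104453,  0.29139828,  0.20286598]), 'wrist_torque': array([-0.02361433,  0.01432953,  0.04909617]), 'finger_force': 0.0, 'width': 0.09357637062468717}
```

View pics/scene0.png

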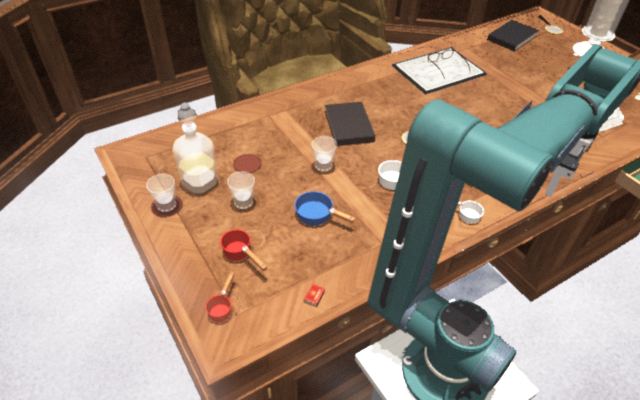

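View pics/side0.png

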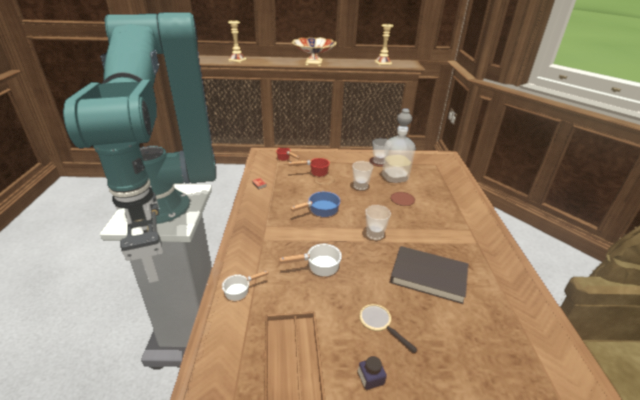

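Run:
```python
import cv2
a=cv2.imread('pics/scene0.png');b=cv2.imread('pics/side0.png')
cv2.imwrite('pics/c1.png',cv2.resize(a[150:300,200:400],None,fx=4,fy=4,interpolation=cv2.INTER_CUBIC))
cv2.imwrite('pics/c2.png',cv2.resize(b[150:300,250:450],None,fx=4,fy=4,interpolation=cv2.INTER_CUBIC))
```

```text
(no output)
```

View pics/c1.png

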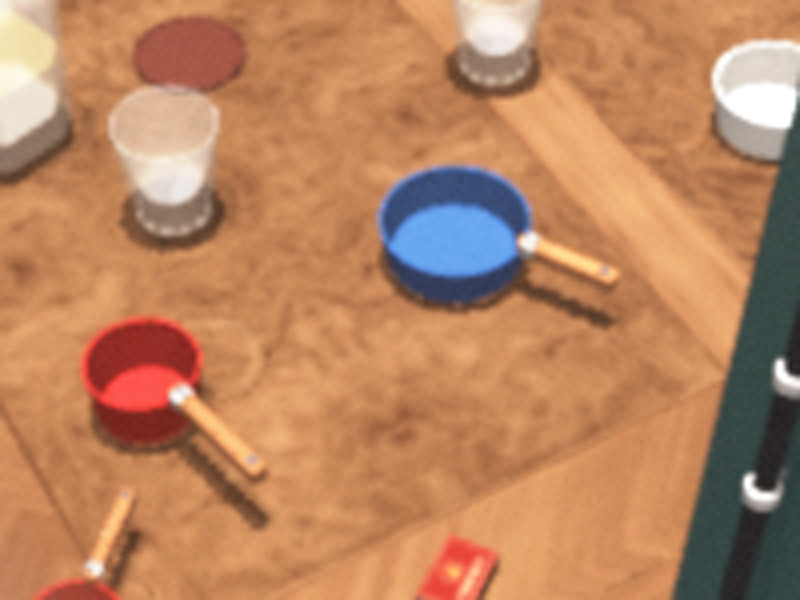

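View pics/c2.png

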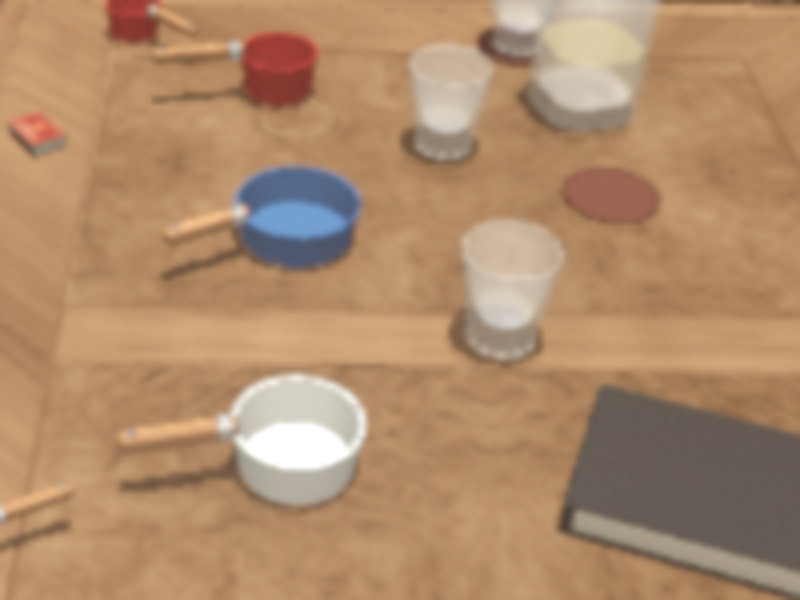

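```bash
cat >> h.py <<'E'
def proj(s,P,pose=None):
    T=s['pose'] if pose is None else pose
    p=(np.asarray(P)-T[:3,3])@T[:3,:3]
    return np.stack([s['cx']+s['fx']*p[...,0]/-p[...,2], s['cy']-s['fy']*p[...,1]/-p[...,2]],-1)
def back(s,uv,z,pose=None):
    T=s['pose'] if pose is None else pose
    d=T[:3,:3]@np.array([(uv[0]-s['cx'])/s['fx'],-(uv[1]-s['cy'])/s['fy'],-1]); return T[:3,3]+d*(z-T[2,3])/d[2]
def ring(c,r,z):
    t=np.linspace(0,2*np.pi,181); return np.stack([c[0]+r*np.cos(t),c[1]+r*np.sin(t),z+0*t],-1)
E
python3 - <<'E'
from h import *
from scipy.optimize import least_squares
S={1:pickle.load(open('pics/scene0.pkl','rb')),2:pickle.load(open('pics/side0.pkl','rb'))}
off={1:(200,150),2:(250,150)}
cv=lambda k,p:(off[k][0]+(p[0]+.5)/4-.5,off[k][1]+(p[1]+.5)/4-.5)
# extents: cam,(left,right,top) crop px
D={'blue':(.058,.040,.043,{1:(380,531,167),2:(236,361,168)},{1:(612,274),2:(168,236)}),
'red':(.042,.050,.053,{1:(83,202,320),2:(None,318,32)},{1:(258,470),2:(156,52)}),
'white':(.050,.045,.048,{1:(713,None,42),2:(233,367,377)},{2:(122,437)})}
for n,(r,h,th,E,tips) in D.items():
    def f(c,ks=None):
        o=[]
        for k in (ks or E):
            q=proj(S[k],ring(c,r,h)); m=(q[:,0].min(),q[:,0].max(),q[:,1].min())
            for j in range(3):
                if E[k][j] is not None: o.append(m[j]-cv(k,(E[k][j],)*2)[0 if j<2 else 1])
        return o
    s=least_squares(f,[.5,-.1]); print(n,s.x.round(4),np.round(s.fun,2),[least_squares(f,[.5,-.1],args=([k],)).x.round(4).tolist() for k in E])
    for k,p in tips.items():
        t=back(S[k],cv(k,p),th); d=t[:2]-s.x; print('  tip',k,t.round(4),'len',np.hypot(*d).round(4),'dir deg',np.degrees(np.arctan2(d[1],d[0])).round(1))
for n,P,z in [('tumA',{1:(492,75),2:(502,345)},0),('tumB',{1:(172,228),2:(443,148)},0),('match',{1:(458,570),2:(38,130)},.016),('tumC',{2:(518,45)},0),('smallwhiteTip',{2:(70,490)},.04),('smallredtip',{1:(127,495),2:(192,25)},.04),('book',{2:(605,392)},.02)]:
    print(n,[back(S[k],cv(k,p),z).round(3).tolist() for k,p in P.items()])
E
```

```text
blue [0.6011 0.0065] [-0.41  0.4  -0.6  -0.41  0.01 -0.45] [[0.5989, 0.0077], [0.6018, 0.0036]]
  tip 1 [ 0.4926 -0.062   0.043 ] len 0.1283 dir deg -147.7
  tip 2 [ 0.4859 -0.0559  0.043 ] len 0.131 dir deg -151.6
red [0.5831 0.2721] [-0.37  0.29 -0.29 -0.32 -0.07] [[0.5821, 0.2724], [0.5844, 0.2715]]
  tip 1 [0.4588 0.2459 0.053 ] len 0.127 dir deg -168.1
  tip 2 [0.456  0.2585 0.053 ] len 0.1278 dir deg -173.9
white [ 0.5977 -0.2914] [ 0.01 -0.4  -0.02 -0.18 -0.18] [[0.5961, -0.2902], [0.5979, -0.2923]]
  tip 2 [ 0.4666 -0.3153  0.048 ] len 0.1332 dir deg -169.7
tumA [[0.761, -0.126, 0.0], [0.773, -0.146, 0.0]]
tumB [[0.736, 0.18, 0.0], [0.753, 0.164, 0.0]]
match [[0.344, 0.159, 0.016], [0.343, 0.159, 0.016]]
tumC [[0.86, 0.387, 0.0]]
smallwhiteTip [[0.433, -0.362, 0.04]]
smallredtip [[0.494, 0.326, 0.04], [0.49, 0.345, 0.04]]
book [[0.843, -0.226, 0.02]]
```

Request:
carry_out(motion=".3 -.08 0 0;.6 -.16 0 0;.9 -.2 0 0;1 -.25 0 0;1 -.25 0 0;1 -.25 0 0;1 -.25 0 0;1 -.25 0 0", grip=0)

```text
time: 0.95
tool_pos: [0.327, -0.4222, 0.2194]
ee_rot: [-3.142, 0.0, 0.375]
wrist_force: [-0.0, -0.4, -0.2]
width: 0.0471
finger_force: 0.0
```

Request:
carry_out(motion=".3 -.08 0 0;.6 -.16 .1 0;.9 -.2 .2 0;1 -.24 .3 .03;1 -.24 .4 .064;1 -.24 .4 .064;1 -.24 .4 .064;1 -.24 .4 .064")

```text
time: 1.75
tool_pos: [0.4541, -0.3339, 0.1607]
ee_rot: [3.14, -0.001, 0.176]
wrist_force: [-0.4, -0.2, 0.5]
width: 0.0467
finger_force: 0.0
```

Request:
carry_out(motion=".25 -.06 0 0;.51 -.11 .07 0;.51 -.11 .13 0;.51 -.11 .13 0;.51 -.11 .13 0;.51 -.11 .13 0;.51 -.11 .13 0;.51 -.11 .13 0")

```text
time: 2.55
tool_pos: [0.5264, -0.3037, 0.1408]
ee_rot: [3.141, -0.001, 0.175]
wrist_force: [0.1, 0.5, 0.4]
width: 0.0467
finger_force: 0.0
```

Run:
```python
from h import *
s=take('wrist','w1'); print(s['obs']['tool_pos'],s['obs']['ee_rot'])
```

```text
[ 0.52640999 -0.30368662  0.14079454] [ 3.14059587e+00 -8.40097600e-04  1.74822998e-01]
```

View pics/w1.png

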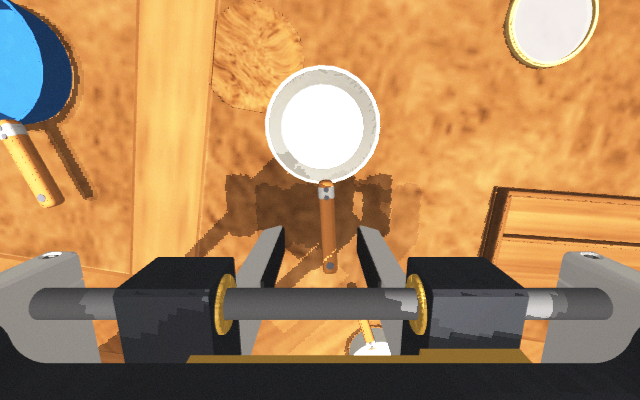

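The white pan's rim spans columns 265–380 and rows 65–183, with its handle running from (326,185) to its tip (330,272). The blue handle's tip is at about (50,204).

```bash
cat >> h.py <<'E'
from scipy.spatial.transform import Rotation
def wpose(s):
    T=np.eye(4);T[:3,:3]=Rotation.from_euler('xyz',s['obs']['ee_rot']).as_matrix();T[:3,3]=s['obs']['tool_pos'];return T@s['hand_eye']
E
python3 - <<'E'
from h import *
s=pickle.load(open('pics/w1.pkl','rb'));T=wpose(s);b=lambda u,v,z:back(s,(u,v),z,T)
P=[b(265,124,.045),b(380,124,.045),b(322.5,65,.045),b(322.5,183,.045)]
print(np.round(P,4)); c=np.mean(P,0); print(c)
for p in [(326,190),(330,268)]: 
  q=b(*p,.056); d=q-c; print(q,np.hypot(*d[:2]),np.degrees(np.arctan2(d[1],d[0])))
q=b(50,204,.051);print('bluetip',q, b(8,130,.051))
print(proj(s,[.527,-.304,.05],T))
E
```

```text
[[ 0.5917 -0.244   0.045 ]
 [ 0.609  -0.3414  0.045 ]
 [ 0.6465 -0.2844  0.045 ]
 [ 0.5497 -0.3018  0.045 ]]
[ 0.59921515 -0.29289495  0.045     ]
[ 0.54605061 -0.30541956  0.056     ] 0.05461989781576243 -166.7438538292596
[ 0.47419532 -0.32227649  0.056     ] 0.1284259732362939 -166.77463382363678
bluetip [ 0.48938246 -0.06454605  0.051     ] [ 0.54897998 -0.03219971  0.051     ]
[320.5474242  208.83842083]
```

Request:
carry_out(motion=".01 .04 .1 -.018;.01 .04 .25 -.018;.01 .04 .4 -.018;.01 .04 .5 -.018;.01 .04 .6 -.018;.01 .04 .63 -.018;.01 .04 .63 -.018;.01 .04 .63 -.018")

```text
time: 3.4
tool_pos: [0.5298, -0.3092, 0.0465]
ee_rot: [3.14, -0.001, 0.232]
wrist_force: [-0.2, -0.6, 1.2]
width: 0.0475
finger_force: 0.0
```

Request:
carry_out(motion="0 0 0 0;0 0 0 0;0 0 0 0;0 0 0 0;0 0 0 0;0 0 0 0;0 0 0 0;0 0 0 0", grip=-1)

```text
time: 4.2
tool_pos: [0.5293, -0.3089, 0.0457]
ee_rot: [3.141, -0.0, 0.232]
wrist_force: [0.3, 1.0, 1.1]
width: 0.0135
finger_force: 30.0
```

Request:
carry_out(motion="0 0 -.03 0;0 0 -.06 0;0 0 -.1 0;0 0 -.15 0;0 0 -.2 0;0 0 -.2 0;0 0 -.2 0;0 0 -.2 0")

```text
time: 5.0
tool_pos: [0.529, -0.3086, 0.0752]
ee_rot: [-3.141, 0.0, 0.232]
wrist_force: [0.3, 0.8, -2.4]
width: 0.0137
finger_force: 30.0
```

Run:
```python
from h import *
s=take('wrist','w2'); t=take('side','s2');print(s['obs']['tool_pos'],s['obs']['ee_rot'],s['obs']['width'],s['obs']['wrist_force'])
a=s['image'][:,150:500];b=cv2.resize(t['image'][190:310,230:400],None,fx=3.3,fy=3.3)[:400]
cv2.imwrite('pics/v2.png',np.hstack([a,b[:400,:440] if b.shape[0]>=400 else cv2.copyMakeBorder(b,0,400-b.shape[0],0,0,0)[:,:440]])[:,:,::-1])
```

```text
[ 0.52900222 -0.30860986  0.075169  ] [-3.14116387e+00  4.58511692e-04  2.32261812e-01] 0.013746195199727529 [ 0.30843916  0.84778681 -2.41464606]
```

View pics/v2.png

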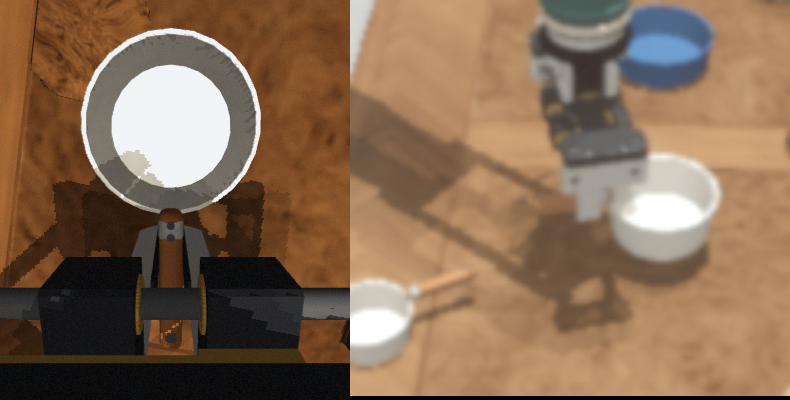

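Request:
carry_out(motion="0 0 -.15 0;.03 -.1 -.3 0;.07 -.3 -.45 0;.11 -.5 -.5 0;.16 -.7 -.5 0;.21 -.9 -.5 0;.22 -.96 -.5 0;.22 -.96 -.5 0")

```text
time: 5.9
tool_pos: [0.5281, -0.16, 0.1504]
ee_rot: [3.141, 0.0, 0.234]
wrist_force: [-0.7, -0.5, -2.3]
width: 0.0136
finger_force: 30.0
```

Run:
```python
from h import *
s=take('wrist','w3'); print(s['obs']['tool_pos'],s['obs']['ee_rot'],s['obs']['width'])
```

```text
[ 0.52809793 -0.15996498  0.15035573] [3.14140790e+00 3.38187145e-04 2.34457429e-01] 0.013600547803125055
```

View pics/w3.png

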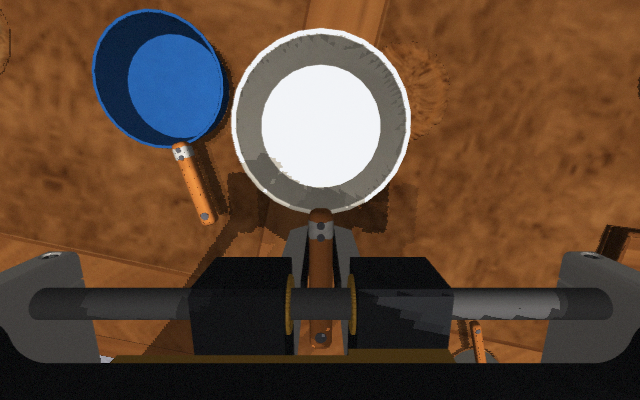

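The white pan sits at columns 232–411 and rows 28–213. The blue rim spans columns 93–228 and rows 9–147, with its handle from (180,148) to (207,220).

```bash
cat > fit.py <<'E'
from h import *
from scipy.optimize import least_squares
def fit(s,E,r,h,x0=(.5,-.1)):
    T=wpose(s)
    def f(c):
        q=proj(s,ring(c,r,h),T); m=(q[:,0].min(),q[:,0].max(),q[:,1].min(),q[:,1].max())
        return [m[j]-E[j] for j in range(4) if E[j] is not None]
    q=least_squares(f,x0); return q.x,np.round(q.fun,1)
def held(s,E,r,zt):
    # rim ring in tool frame: x,y,pitch ; rim centre z = zt when level
    def f(c):
        t=np.linspace(0,2*np.pi,181)
        R=Rotation.from_euler('y',c[2]).as_matrix()
        P=np.array([c[0],c[1],c[3]])+np.stack([r*np.cos(t),r*np.sin(t),0*t],-1)@R.T
        q=proj(s,P,s['hand_eye']); m=(q[:,0].min(),q[:,0].max(),q[:,1].min(),q[:,1].max())
        return [m[j]-E[j] for j in range(4)]
    q=least_squares(f,[.07,0,0,zt]); return q.x,np.round(q.fun,2)
E
python3 - <<'E'
from fit import *
s=pickle.load(open('pics/w3.pkl','rb'));T=wpose(s);b=lambda u,v,z:back(s,(u,v),z,T)
c,r=fit(s,(93,228,9,147),.058,.04);print(c,r, fit(s,(93,None,9,None),.058,.04)[0])
for p in [(180,148),(207,220)]:
    q=b(*p,.051);d=q[:2]-c;print(q.round(4),np.hypot(*d),np.degrees(np.arctan2(d[1],d[0])))
x,y=b(180,148,.051),b(207,220,.051);print(np.degrees(np.arctan2(*(y-x)[[1,0]])))
print(held(s,(232,411,28,213),.05,0))
E
```

```text
[0.60311786 0.00201676] [ 0.9 -0.9 -1.6  1.8] [0.60175184 0.00273863]
[ 0.5516 -0.0262  0.051 ] 0.05871837910776019 -151.23660679952283
[ 0.4908 -0.0592  0.051 ] 0.12788372806168302 -151.40500962496225
-151.5479752873522
(array([ 0.07130229,  0.00077308, -0.04592979,  0.00476928]), array([ 0., -0.,  0., -0.]))
```

Request:
carry_out(motion=".03 -.15 0 .02;.08 -.3 0 .05;.13 -.5 0 .08;.18 -.7 0 .11;.23 -.85 0 .136;.25 -.93 0 .136;.25 -.93 0 .136;.25 -.93 0 .136")

```text
time: 6.75
tool_pos: [0.5327, -0.0179, 0.1503]
ee_rot: [3.14, -0.0, -0.195]
wrist_force: [0.3, -0.4, -2.0]
width: 0.0138
finger_force: 30.0
```

Request:
carry_out(motion="-.02 -.1 0 0;-.05 -.23 0 0;-.05 -.23 .1 0;-.05 -.23 .2 0;-.05 -.23 .3 0;-.05 -.23 .4 0;-.05 -.23 .47 0;-.05 -.23 .47 0")

```text
time: 7.55
tool_pos: [0.53, 0.0183, 0.0769]
ee_rot: [3.141, 0.006, -0.196]
wrist_force: [-0.2, -0.0, -2.8]
width: 0.0136
finger_force: 30.0
```

Request:
carry_out(motion="0 0 .03 0;0 0 .06 0;0 0 .09 0;0 0 .12 0;0 0 .15 0;0 0 .17 0;0 0 .17 0;0 0 .17 0")

```text
time: 8.35
tool_pos: [0.532, 0.0187, 0.0545]
ee_rot: [3.141, -0.0, -0.195]
wrist_force: [-0.0, -0.4, -1.3]
width: 0.0138
finger_force: 30.0
```

Request:
carry_out(motion="0 0 .007 0;0 0 .014 0;0 0 .02 0;0 0 .027 0;0 0 .033 0;0 0 .033 0;0 0 .033 0;0 0 .033 0")

```text
time: 9.15
tool_pos: [0.532, 0.0187, 0.0497]
ee_rot: [3.142, -0.0, -0.195]
wrist_force: [-2.1, -0.1, -0.4]
width: 0.0139
finger_force: 30.0
```

Run:
```python
from h import *
s=take('wrist','w4'); print(s['obs']['tool_pos'],s['obs']['wrist_force'],s['obs']['wrist_torque'])
```

```text
[0.53199356 0.01868857 0.04969778] [-2.10632694 -0.07241272 -0.43132334] [ 0.08623119  0.1536498  -0.03364533]
```

View pics/w4.png

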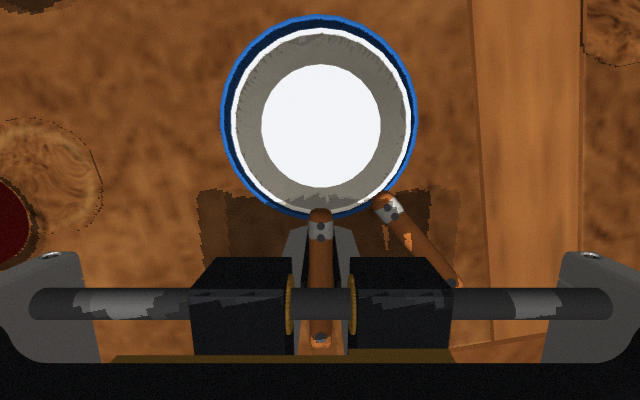

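The white pan's rim (232–411, 28–214) sits inside the blue rim (219–418, 14–217). The blue handle runs off to the right with clear space between the two. I'll release.

Request:
carry_out(motion="0 0 0 0;0 0 0 0;0 0 0 0;0 0 -.05 0;0 0 -.15 0;0 0 -.3 0;0 0 -.45 0;0 0 -.6 0", grip=-0.36)

```text
time: 10.0
tool_pos: [0.532, 0.0187, 0.1411]
ee_rot: [-3.142, -0.001, -0.195]
wrist_force: [-0.0, 0.7, 0.1]
width: 0.0299
finger_force: 0.0
```

Run:
```python
from h import *
s=take('wrist','w5'); t=take('side','s5'); print(s['obs']['tool_pos'],s['obs']['ee_rot'],s['obs']['width'])
a=s['image'][:300,130:500];b=cv2.resize(t['image'][170:230,270:370],None,fx=4.2,fy=4.2)
b=cv2.copyMakeBorder(b,0,300-b.shape[0],0,0,0)
cv2.imwrite('pics/v5.png',np.hstack([a,b])[:,:,::-1])
```

```text
[0.53203827 0.01865882 0.14105541] [-3.14158657e+00 -8.31271846e-04 -1.94985753e-01] 0.029850091274567232
```

View pics/v5.png

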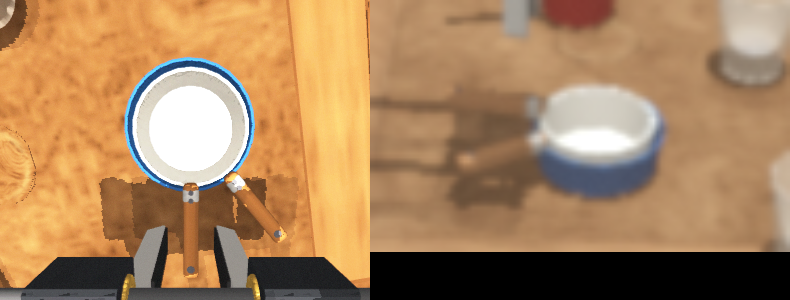

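The white pan looks nested and seated. In full-frame pixels the blue rim spans columns 255–384 and rows 58–190, and the white rim 262–379 and 66–188.

Run:
```python
from fit import *
s=pickle.load(open('pics/w5.pkl','rb'));T=wpose(s);b=lambda u,v,z:back(s,(u,v),z,T)
print(fit(s,(255,384,58,None),.058,.04))
c,_=fit(s,(262,379,66,188),.05,.049);print(c,_)
for p,z in [((321,190),.06),((321,272),.06),((412,237),.051)]:
    q=b(*p,z);d=q[:2]-c;print(q.round(4),np.hypot(*d),np.degrees(np.arctan2(d[1],d[0])))
```

```text
(array([0.60085591, 0.00581809]), array([-1.4,  1.4,  0.1]))
[0.60050709 0.00499317] [-0.3  0.3  0.4 -0.4]
[0.5513 0.0142 0.06  ] 0.05002623570489523 169.3633137647557
[0.4762 0.029  0.06  ] 0.1266052640956064 169.0837616414608
[ 0.4901 -0.0593  0.051 ] 0.1277918168592157 -149.78503020171067
```

Request:
carry_out(motion="-.05 -.2 -.1 0;-.12 -.5 -.13 0;-.2 -.79 -.13 0;-.2 -.79 -.13 0;-.2 -.79 -.13 0;-.2 -.79 -.13 0;-.2 -.79 -.13 0;-.2 -.79 -.13 0", grip=0)

```text
time: 10.9
tool_pos: [0.5256, 0.1395, 0.1588]
ee_rot: [3.141, 0.0, -0.197]
wrist_force: [-0.4, -0.2, 0.6]
width: 0.0468
finger_force: 0.0
```

Request:
carry_out(motion="-.05 -.2 0 -.03;-.12 -.5 0 -.06;-.2 -.79 0 -.112;-.2 -.79 0 -.112;-.2 -.79 0 -.112;-.2 -.79 0 -.112;-.2 -.79 0 -.112;-.2 -.79 0 -.112")

```text
time: 11.7
tool_pos: [0.5193, 0.2616, 0.1591]
ee_rot: [3.141, -0.0, 0.155]
wrist_force: [-1.1, -0.0, -1.0]
width: 0.0469
finger_force: 0.0
```

```bash
cat >> fit.py <<'E'
def redmask(im):
    r,g,b=[im[:,:,i].astype(int) for i in range(3)]
    m=((r>50)&(g<.3*r)&(b<.35*r)).astype(np.uint8); m=cv2.morphologyEx(m,cv2.MORPH_OPEN,np.ones((3,3)))
    n,l,st,_=cv2.connectedComponentsWithStats(m); k=1+np.argmax(st[1:,4]); return l==k,st[k]
def woodmask(im):
    h=cv2.cvtColor(im,cv2.COLOR_RGB2HSV); return h
E
python3 - <<'E'
from fit import *
s=take('wrist','w6');T=wpose(s); print(s['obs']['tool_pos'],s['obs']['ee_rot'])
m,st=redmask(s['image']); print(st); x,y,w,h,_=st
c,r=fit(s,(x-.5,x+w-.5,y-.5,None),.042,.05,(.58,.27)); print(c,r, fit(s,(x-.5,x+w-.5,y-.5,y+h-.5),.042,.05,(.58,.27)))
# handle: profile across columns at several rows; print RGB near expected
for rr in (.06,.08,.10,.12):
  for D in (-166,-171,-176):
    a=np.radians(D);print(rr,D,proj(s,[c[0]+rr*np.cos(a),c[1]+rr*np.sin(a),.061],T).round(0),end=' ')
  print()
E
```

```text
[0.51931329 0.26156187 0.15912312] [ 3.14139993e+00 -1.57192017e-04  1.54521804e-01]
[ 277   84   90   93 6542]
[0.5859018  0.27077095] [-1.1  1.1  0.1] (array([0.5867132 , 0.27089876]), array([-1.2,  1.2, -0.9,  1.2]))
0.06 -166 [327. 199.] 0.06 -171 [322. 200.] 0.06 -176 [316. 199.] 
0.08 -166 [329. 220.] 0.08 -171 [322. 220.] 0.08 -176 [314. 220.] 
0.1 -166 [331. 240.] 0.1 -171 [322. 241.] 0.1 -176 [313. 240.] 
0.12 -166 [332. 259.] 0.12 -171 [322. 260.] 0.12 -176 [311. 260.]
```

Run:
```python
import pickle,cv2,numpy as np
s=pickle.load(open('pics/w6.pkl','rb'));im=s['image'];lab=cv2.cvtColor(im,cv2.COLOR_RGB2LAB)
for r in (200,215,230,245): print(r,[int(v) for v in lab[r-1:r+2,296:352:2,0].mean(0)],[int(v) for v in lab[r-1:r+2,296:352:2,2].mean(0)])
```

```text
200 [74, 75, 77, 76, 78, 82, 83, 83, 82, 82, 78, 102, 115, 117, 118, 117, 108, 99, 81, 83, 85, 83, 81, 82, 86, 87, 87, 83] [150, 151, 151, 152, 151, 152, 151, 152, 152, 152, 151, 160, 163, 164, 165, 164, 162, 158, 153, 152, 153, 152, 151, 152, 152, 153, 153, 152]
215 [74, 82, 81, 77, 78, 72, 72, 71, 73, 72, 76, 99, 115, 118, 119, 120, 119, 104, 85, 86, 88, 91, 89, 88, 88, 85, 87, 84] [151, 152, 152, 150, 150, 150, 150, 149, 150, 150, 151, 158, 163, 165, 165, 165, 164, 160, 152, 152, 153, 153, 153, 153, 153, 153, 152, 152]
230 [72, 74, 74, 76, 78, 79, 77, 78, 80, 80, 77, 85, 112, 118, 121, 119, 120, 106, 79, 81, 81, 80, 84, 85, 85, 78, 77, 79] [151, 151, 150, 152, 151, 152, 152, 152, 151, 151, 151, 156, 162, 165, 166, 165, 165, 161, 152, 153, 152, 151, 152, 152, 153, 151, 151, 152]
245 [155, 178, 176, 164, 157, 162, 158, 153, 149, 151, 147, 82, 109, 117, 122, 116, 119, 114, 103, 167, 165, 162, 155, 97, 78, 80, 78, 78] [171, 176, 176, 173, 170, 172, 172, 171, 170, 170, 170, 153, 162, 165, 165, 165, 165, 163, 160, 173, 172, 172, 170, 156, 151, 152, 151, 150]
```

Request:
carry_out(motion=".01 .02 .15 -.01;.01 .02 .3 -.01;.01 .02 .45 -.01;.01 .02 .58 -.01;.01 .02 .68 -.01;.01 .02 .725 -.01;.01 .02 .725 -.01;.01 .02 .725 -.01")

```text
time: 12.55
tool_pos: [0.5216, 0.2602, 0.0512]
ee_rot: [-3.141, -0.002, 0.188]
wrist_force: [-0.1, 1.3, -0.3]
width: 0.0471
finger_force: 0.0
```

Request:
carry_out(motion="0 0 0 0;0 0 0 0;0 0 0 0;0 0 0 0;0 0 0 0;0 0 0 0;0 0 0 0;0 0 0 0", grip=-1)

```text
time: 13.35
tool_pos: [0.521, 0.2601, 0.0505]
ee_rot: [3.142, -0.0, 0.188]
wrist_force: [-0.2, -0.2, 1.1]
width: 0.0136
finger_force: 30.0
```

Request:
carry_out(motion="0 0 -.05 0;0 0 -.12 0;0 0 -.2 0;0 0 -.3 0;0 0 -.45 0;0 0 -.6 0;0 0 -.75 0;0 0 -.75 0")

```text
time: 14.15
tool_pos: [0.5233, 0.261, 0.1685]
ee_rot: [-3.14, -0.01, 0.188]
wrist_force: [0.9, -0.0, -0.9]
width: 0.0138
finger_force: 30.0
```

Run:
```python
from fit import *
s=take('wrist','w7'); print(s['obs']['tool_pos'],s['obs']['ee_rot'],s['obs']['width'],s['obs']['wrist_force'])
m,st=redmask(s['image']); print(st); x,y,w,h,_=st
print(held(s,(x-1,x+w,y-1,y+h),.042,0))
```

```text
[0.52331035 0.26102936 0.168481  ] [-3.13993274 -0.00978204  0.18833725] 0.013814104387873272 [ 0.9396116  -0.00914532 -0.89172575]
[  247    54   149   152 17901]
(array([ 0.06824559,  0.00049056, -0.13540646,  0.00421221]), array([0., 0., 0., 0.]))
```

Request:
carry_out(motion="0 .08 0 0;0 .25 0 -.03;.01 .45 0 -.06;.01 .65 0 -.09;.01 .85 0 -.12;.01 .97 0 -.15;.01 .97 0 -.15;.01 .97 0 -.15")

```text
time: 15.0
tool_pos: [0.5489, 0.117, 0.1613]
ee_rot: [-3.14, 0.002, 0.656]
wrist_force: [0.1, -0.0, -0.5]
width: 0.0137
finger_force: 30.0
```

Request:
carry_out(motion="-.06 .1 0 -.03;-.16 .28 0 -.06;-.27 .48 0 -.09;-.38 .68 0 -.12;-.48 .87 0 -.15;-.556 1 0 -.18;-.556 1 0 -.18;-.556 1 0 -.18")

```text
time: 15.8
tool_pos: [0.5754, -0.0512, 0.1622]
ee_rot: [-3.14, -0.001, 1.223]
wrist_force: [0.8, -0.2, -1.5]
width: 0.0137
finger_force: 30.0
```

Run:
```python
from fit import *
s=take('wrist','w8'); o=s['obs'];print(o['tool_pos'],o['ee_rot'],o['width'],o['qvel'].round(3))
m,st=redmask(s['image']); x,y,w,h,_=st; print(st,held(s,(x-1,x+w,y-1,y+h),.042,0))
```

```text
[ 0.57541935 -0.05116202  0.16217444] [-3.14024711e+00 -6.72801795e-04  1.22334627e+00] 0.013737901081902367 [ 0.02  -0.009  0.004  0.002  0.003 -0.008]
[  247    58   145   148 12676] (array([ 0.06686162, -0.00050046, -0.12506727,  0.00854317]), array([0., 0., 0., 0.]))
```

Request:
carry_out(motion="-.03 .02 .05 0;-.03 .025 .1 0;-.03 .025 .2 0;-.03 .025 .3 0;-.03 .025 .4 0;-.03 .025 .47 0;-.03 .025 .53 0;-.03 .025 .53 0")

```text
time: 16.65
tool_pos: [0.5765, -0.0575, 0.0812]
ee_rot: [-3.138, 0.001, 1.225]
wrist_force: [-0.6, 1.5, -1.3]
width: 0.0138
finger_force: 30.0
```

Request:
carry_out(motion="0 0 .01 0;0 0 .02 0;0 0 .03 0;0 0 .04 0;0 0 .05 0;0 0 .06 0;0 0 .07 0;0 0 .07 0")

```text
time: 17.45
tool_pos: [0.5774, -0.0577, 0.0724]
ee_rot: [-3.141, 0.0, 1.225]
wrist_force: [-0.6, 0.3, -0.4]
width: 0.0139
finger_force: 30.0
```

Request:
carry_out(motion="0 0 .01 0;0 0 .02 0;0 0 .03 0;0 0 .04 0;0 0 .05 0;0 0 .06 0;0 0 .07 0;0 0 .075 0")

```text
time: 18.25
tool_pos: [0.5775, -0.0577, 0.0613]
ee_rot: [-3.141, 0.0, 1.225]
wrist_force: [-0.5, 0.9, -1.2]
width: 0.014
finger_force: 30.0
```

Request:
carry_out(motion="0 0 .003 0;0 0 .006 0;0 0 .01 0;0 0 .01 0;0 0 .01 0;0 0 .01 0;0 0 .01 0;0 0 .01 0")

```text
time: 19.05
tool_pos: [0.5776, -0.0577, 0.06]
ee_rot: [3.142, 0.0, 1.225]
wrist_force: [-0.0, 0.3, -1.1]
width: 0.014
finger_force: 30.0
```

Run:
```python
from fit import *
s=take('wrist','w9'); t=take('side','s9');o=s['obs'];print(o['tool_pos'],o['wrist_force'],o['wrist_torque'])
a=s['image'][:300,130:500];b=cv2.resize(t['image'][165:235,270:370],None,fx=4.2,fy=4.2)
b=cv2.copyMakeBorder(b,0,300-b.shape[0],0,0,0)
cv2.imwrite('pics/v9.png',np.hstack([a,b])[:,:,::-1])
m,st=redmask(s['image']); x,y,w,h,_=st; print(st,held(s,(x-1,x+w,y-1,y+h),.042,0))
```

```text
[ 0.57764666 -0.05771168  0.06002963] [-0.00890191  0.2545637  -1.14241775] [-0.07010247 -0.03401909 -0.04877502]
[  247    58   146   148 12723] (array([ 0.06735357, -0.00020988, -0.17252346,  0.00742512]), array([0., 0., 0., 0.]))
```

Request:
carry_out(motion="0 0 .003 0;0 0 .003 0;0 0 .006 0;0 0 .006 0;0 0 .01 0;0 0 .01 0;0 0 .01 0;0 0 .01 0")

```text
time: 19.95
tool_pos: [0.5777, -0.0577, 0.0586]
ee_rot: [3.141, 0.0, 1.225]
wrist_force: [0.2, 0.6, -0.7]
width: 0.0139
finger_force: 30.0
```

Request:
carry_out(motion="0 0 .003 0;0 0 .003 0;0 0 .006 0;0 0 .006 0;0 0 .006 0;0 0 .006 0;0 0 .006 0;0 0 .006 0")

```text
time: 20.75
tool_pos: [0.5778, -0.0579, 0.0584]
ee_rot: [3.141, 0.0, 1.225]
wrist_force: [-2.7, -0.5, 5.7]
width: 0.0138
finger_force: 30.0
```

Run:
```python
from fit import *
s=take('wrist','w10');o=s['obs'];print(o['tool_pos'],o['wrist_force'],o['wrist_torque'])
m,st=redmask(s['image']); x,y,w,h,_=st; print(st)
```

```text
[ 0.57778325 -0.05794513  0.05840528] [-2.73535145 -0.49269434  5.67379862] [-0.12929238  0.47744067  0.06617736]
[  246    58   147   148 12784]
```

Request:
carry_out(motion="0 0 0 0;0 0 0 0;0 0 0 0;0 0 -.03 0;0 0 -.15 0;0 0 -.3 0;0 0 -.45 0;0 0 -.6 0", grip=-0.36)

```text
time: 21.6
tool_pos: [0.5776, -0.0576, 0.1486]
ee_rot: [3.141, -0.0, 1.225]
wrist_force: [0.4, 0.2, 0.7]
width: 0.0302
finger_force: 0.0
```

Request:
carry_out(motion="0 0 -.2 0;0 0 -.3 0;0 0 -.3 0;0 0 -.3 0;0 0 -.3 0;0 0 -.3 0;0 0 -.3 0;0 0 -.3 0")

```text
time: 22.4
tool_pos: [0.5774, -0.0577, 0.1918]
ee_rot: [-3.14, 0.0, 1.225]
wrist_force: [0.1, 0.8, -0.5]
width: 0.03
finger_force: 0.0
```

Run:
```python
from fit import *
s=take('wrist','w11'); t=take('side','s11');o=s['obs'];print(o['tool_pos'],o['width'])
a=s['image'][:300,130:500];b=cv2.resize(t['image'][165:235,270:370],None,fx=4.2,fy=4.2)
b=cv2.copyMakeBorder(b,0,300-b.shape[0],0,0,0) if b.shape[0]<300 else b[:300]
cv2.imwrite('pics/v11.png',np.hstack([a,b])[:,:,::-1])
m,st=redmask(s['image']); x,y,w,h,_=st; print(st,fit(s,(x-1,x+w,y-1,None),.042,.058,(.6,0)))
```

```text
[ 0.57737379 -0.0576521   0.19183186] 0.02997300079645578
[ 280   92   81   82 3666] (array([0.59871801, 0.00264077]), array([-1.2,  1.2,  0.1]))
```

View pics/v11.png

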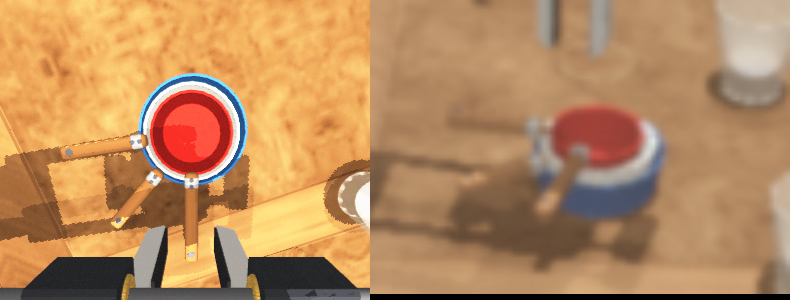

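The three pans are nested concentrically, and the handles fan out about 40° apart. The tip pixels are roughly (68,152), (120,220) and (191,258) in this crop. The arm is clear, so I'm handing in.

```bash
python3 -c "
from bench import robot
print(robot.close_job())"
```

```text
the job is handed in; nothing more can be done
None
```

I handed the job in at about 22 s: the white pan sits in the blue one and the red in the white, handles fanned about 40° apart, and the last pictures show the nest centred and the arm clear, though the interface gave no verdict.

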